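Load a bush on the tack jig and hold the spring clamp

ROBOT

A 6-joint arm with a two-finger parallel gripper is mounted at the origin on the work surface. World frame = base frame: x ahead of the robot, y to its left, z up, the work surface at z = 0. Lengths are in mm, angles in rad, forces in N, time in s.
With the tool pointing down it reaches from about 275 to 1000 mm from the base axis. Payload 8.4 kg.
Tool frame: the origin (TCP) lies midway between the tips of the shut fingers; the grasp point (between the pads) lies 19 mm behind it; z points along the fingers, y is the line along which they close (so a half turn about z gives the same grasp; the last joint's range is limited). The gripper opens to 85 mm and grips with 20 to 120 N. Pads are 22 mm wide; open, the fingers measure 114 mm over their backs; the gripper's body (76 mm by 85 mm) begins 54 mm behind the grasp point. The pads swing forward as they close: fully open they stand 13 mm farther back than shut.
Start: joints at [1.235, 0.353, 1.633, -0, 1.155, -0.002], TCP at [204.771, 590.505, 194.581] pointing down, gripper open.
Joint ranges: [-2.63, 2.63], [-0.92, 2.1], [0.06, 2.66], [-1.3, 4.44], [0, 2.69], [-3.02, 3.02]. Speed limits (rad/s): [2.22, 2.22, 2.79, 3.14, 3.14, 3.14].

INTERFACE

Orientations are given as [roll, pitch, yaw] about the fixed x, y, z axes, in that order (R = Rz(yaw) Ry(pitch) Rx(roll)).
In Python, from rig import telemetry, optics, r gives the robot as it stands.
- The arm moves only by the tool play_rows, never from a script. Its arguments are lists of equal length, an entry for each row: "dp": the shift along the tool's x, y, z in units of 40 mm (1.0 is 40 mm), a list of three; "rot": the turn, a rotation vector about the tool's x, y, z in units of 6 degrees (1.0 is 6 degrees), a list of three. In form: {"dp": [[tx, ty, tz], ...], "rot": [[ax, ay, az], ...]}. A call has 1 to 5 rows; each row is the pose to reach, as a shift and turn from the pose commanded when the call began, along the tool's axes at that moment; what a row does not reach only later rows make up. A row lasts 1/12 s, in which the tool goes at most 41.7 mm and 7.16 degrees, less where a joint would pass 70% of its speed; a pose out of reach is approached as far as the arm can. A call with a gripper value outside its range is refused whole. "fingers" is the opening, from 0 (shut) to 1 (fully open), set as the call begins (left out, the last holds). The fingers move at their own pace and stop on an object; "grip_force" is the grip in N (left out, the last holds). Time passes only in rows, so rows that repeat a pose let the fingers close. It gives the time, the measured TCP pose, the force, the opening and the grip force at its end, in the units of the state.
- telemetry.sense(): the state, without advancing time (a new reading comes with each control period).
- optics.grab_frame(name): name is "scene" or "side" or "wrist"; returns a dict with "color" (400x640x3 uint8, red, green, blue), "mtx" (3x3 intrinsics, pixels), "R" (3x3) and "t" (3): a world point X has camera coordinates R X + t; the wrist camera has in their place "mount" (4x4, takes a point from camera to tool coordinates, whose origin is the TCP and whose axes are the flange's). Camera axes: x right, y down, z forward; pixel columns grow to the right and rows downward; lengths in mm; the calibration is good to about 2 mm. The wrist camera is an equidistant fisheye: a pixel r from the principal point sees the ray r / f radians off the axis. A picture is of the moment at which its call begins: read the wrist's pose just before it. There is no depth.
- r.sign_off(): hands the job in; it is judged then, once.
The state is a dict: "clock": time; "qpos": joint angles; "qvel": joint speeds; "joint_efforts": joint torques, N m; "eef_pos": TCP position; "tcp_rot": TCP orientation; "contact_force": force on the tool from outside, world axes, zero at the start; "wrist_torque": the same for the moment, N m; "opening": opening from 0.0 (shut) to 1.0 (fully open); "grasp_force": force on a finger pad.
Only numpy, scipy, OpenCV 4.12 (cv2) and the standard library are available. Lean on these libraries where they do the work, as an engineer would, in place of code of your own. Each camera call takes 0.05 s, during which the arm holds its last target. There are 200 camera calls.

TASK

Take the steel bush out of its compartment in the blue bin and slip it over the pin of the tack jig, fully down and upright on the flat bar. Then move the orange spring handle towards the pin until its black pointer stands in the green band of the scale, so that the rubber nose presses the bush against the pin, never driving the handle to the end of its travel, and finish still holding it there, as if for the welder. Leave the other bushes, the wrench and the tape measure where they are.

Things in the scene. Friction and masses are not known exactly. Their poses are not given: they have to be found in the camera images.
- steel_bush: bright steel bush, a plain tube: outer diameter 36, bore 20, height 40 mm, about 0.22 kg; origin at the centre of its underside, z along its axis. It stands upright in one of the bin's three compartments, any of them, up to 10 mm off the compartment's middle along the bin's x and 6 mm along its y.
- brass_bush: brass-yellow bush of the same size, in another compartment; leave alone
- black_bush: black plastic bush of the same size, in another compartment; leave alone
- bin: fixed blue open bin, 125 (x) by 215 (y) by 28 mm high, walls and floor 4 mm; two dividers of full height make three compartments side by side along its y, each about 117 (x) by 66 (y) mm, centres 70 mm apart. Origin at the centre of its underside, on the table. The bushes stand 16 mm proud of the walls; finger room is largest along the bin's x.
- jig: fixed dark steel plate 290 (x) by 130 (y) by 12 mm on the table, left or right of the bin; origin: centre of its underside. On its x axis: handle at -100 mm, yellow guide block at -40 to 0 (44 wide, top z = 56), nose face at 60 at rest, pin at +100, in an aluminium flat bar 50 (x) by 200 (y) by 6 mm lying across the plate.
- green_band (a point): centre of the green band on top of the scale, a white rail along jig x, 24 mm wide, 31 mm above the table. The band is 10 mm long along x (35 mm past the pointer at rest); red follows it, nearer the pin. Axes as the jig's.
- pin_foot (a point): centre of the pin's foot, on the flat bar's top (18 mm above the table), where the bush's origin belongs. Pin diameter 14 mm, 46 mm high, its top 8 mm tapered to diameter 6, so the bush has 3 mm play all round and, when clamped, sits 3 mm off-centre. Axes as the jig's.
- grip (a point): middle of the handle's grip, moving with it: an upright orange cylinder of diameter 28 mm and height 40 mm (20 mm above and below this point, which is 86 mm above the table), free all round, on a dark post of diameter 16 mm. It slides along the jig's +x only and does not turn. A black pointer 3 mm thick, level with its axis, reaches over the scale.
- clamp (a joint): travel of the handle from rest towards the pin (jig +x), in m: 0 at rest, 0.048 at the end stop; a spring returns it when let go. Pointer in the green band: 0.030 to 0.040. Without the nose the spring takes 3 N at 0 and 8 N at 0.035; with a bush on the pin the nose touches it at 0.019 to 0.025 and then adds 2 N plus 0.4 N per mm, about 14 N in all at 0.035.
- nose: black rubber-faced nose, diameter 20 mm, on the rod ahead of the handle, axis 40 mm above the table; spring-mounted, it gives way up to 26 mm; its origin coincides with the jig's origin at rest
- wrench: steel wrench 170 mm long lying on the table on the far side; leave alone
- tape: yellow tape measure, 68 by 66 by 36 mm high, on the table at the left; leave alone
Things that resemble listed ones, but are neither listed nor needed, are in the scene too. What is shaped like the steel_bush but purple is not meant.

How it is judged (in metres and radians):
On the way, in this order (a step that is already met when the one before it is completed fails the run):
1. the steel bush is fully down and upright on the pin, the handle still at rest (horizontal distance between steel_bush and pin_foot below 0.005 m and z of steel_bush in the frame of pin_foot below 0.003 m and angle between steel_bush's own z axis and vertical below 0.08 rad and value of joint clamp below 0.01 m), for 0.2 s.
2. the handle is in the green band and the nose presses the bush (horizontal distance between steel_bush and pin_foot below 0.005 m and z of steel_bush in the frame of pin_foot below 0.003 m and angle between steel_bush's own z axis and vertical below 0.08 rad and value of joint clamp between 0.029 and 0.041 m and contact force between nose and steel_bush above 2.5 N), for 0.3 s.
At the end, for the whole second after the job is handed in: Bush on the pin (within 5 mm of its axis, 3 mm of the flat bar, 0.08 rad of upright), not gripped; robot pushes the handle over 1 N, still, at 29 to 41 mm of travel (green is 30 to 40); nose presses the bush over 2.5 N; other objects within 30 mm of their places (all of step 2 and contact force between any of the fingers, the arm and clamp above 1 N and velocity of joint clamp between -0.01 and 0.01 m/s and contact force between the fingers and steel_bush below 0.2 N and distance of each of brass_bush, black_bush, wrench, tape from where it was at the start of the episode below 0.03 m); the arm keeps its last pose, push and grip.
It fails at once if the handle is driven to the end of its travel (beyond 46 mm) (value of joint clamp above 0.046 m).
It fails at once if another bush, the wrench or the tape measure is moved by more than 30 mm (distance of any of brass_bush, black_bush, wrench, tape from where it was at the start of the episode above 0.03 m).
It also fails if it takes over 51 s, if anything falls off the work surface, if the arm or the gripper's body presses on something with over 40 N, if the wrist force passes 120 N, or if a joint passes its speed limit or range.

## Working session

There is one attempt and no reset: what is moved stays moved. The work goes in short steps, Python scripts to look and compute and a tool call to move; the robot and the scene stay as the last step left them, time stands still between calls to the robot, and variables do not carry over. Pictures are saved under pics/ and viewed, at most 10 in all, crops included, and the job is handed in when it is done.

Besides the shell and the picture viewer there is one more tool, called after ">>>" by a JSON object that holds its "name" and its "arguments", one argument or row to a line. play_rows: Moves the arm, as the interface text tells. Its arguments: {"type":"object","properties":{"dp":{"type":"array"},"rot":{"type":"array"},"fingers":{"type":"number"},"grip_force":{"type":"number"}},"required":["dp","rot"]}

```bash
mkdir -p pics; cat > h.py <<'E'
import numpy as np,cv2
from scipy.spatial.transform import Rotation as Ro
from rig import telemetry,optics,r
def px2pt(f,u,v,z):
    d=f["R"].T@np.linalg.inv(f["mtx"])@np.array([u,v,1.]); c=-f["R"].T@f["t"]
    return c+d*(z-c[2])/d[2]
def proj(f,X):
    p=f["mtx"]@(f["R"]@np.array(X,float)+f["t"]); return p[:2]/p[2]
E
python3 - <<'E'
from h import *
import pickle
F={n:optics.grab_frame(n) for n in("scene","side")}
pickle.dump(F,open("f.pkl","wb"))
im=[F[n]["color"][...,::-1] for n in F]
for n in F:
    cv2.imwrite(f"pics/{n}0.png",F[n]["color"][...,::-1]); f=F[n]; print(n,-f["R"].T@f["t"],f["mtx"][0,0])
s=telemetry.sense();print(s)
E
```

```text
scene [1059.55488168  147.21001914  817.79022491] 386.03945473209245
side [ 562.27183513 -768.89012101  901.31679424] 454.5428964271624
{'clock': 0.1, 'qpos': array([ 1.23460178e+00,  3.53596420e-01,  1.63407097e+00,  2.56457198e-06,
        1.15518803e+00, -2.42036754e-03]), 'qvel': array([-3.33390409e-04, -1.06599697e-03, -8.76075939e-04,  9.96416343e-05,
        9.94797340e-04,  2.93830730e-04]), 'joint_efforts': array([-7.81509607e-04, -6.06364346e+01, -3.42817283e+01, -3.28383055e-05,
        4.12206675e-03,  3.18904813e-05]), 'eef_pos': array([204.61069681, 590.05325564, 193.92103667]), 'tcp_rot': array([-3.14032990e+00, -5.40128407e-06,  2.80781743e+00]), 'contact_force': array([-0.22427675, -0.25471827,  0.88124697]), 'wrist_torque': array([0.04343669, 0.03001981, 0.00767578]), 'grasp_force': 0.0, 'opening': 0.9979468771245965}
```

View pics/scene0.png

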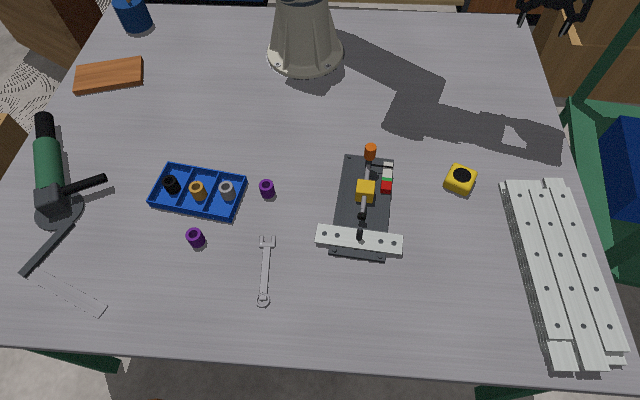

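View pics/side0.png

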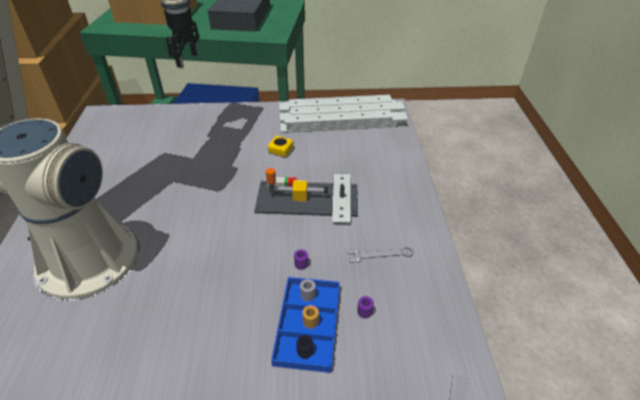

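The steel bush candidates in the scene view are grey (226,190), brass (197,190), black (171,183) and two purple ones at (267,187) and (196,237). The grey bush inside the bin fits the description, and in the side view it's at (308,289). I'll check it in an enlarged crop.

```bash
python3 - <<'E'
from h import *
import pickle
F=pickle.load(open("f.pkl","rb"))
a=F["scene"]["color"][135:270,140:410,::-1]; b=F["side"]["color"][160:375,250:420,::-1]
a2=cv2.resize(a,None,fx=2.95,fy=2.95,interpolation=cv2.INTER_CUBIC)
cv2.imwrite("pics/c1.png",a2)
# masks in both views
def blobs(f,lo,hi,nm,amin=15):
    hsv=cv2.cvtColor(f["color"],cv2.COLOR_RGB2HSV); m=cv2.inRange(hsv,lo,hi)
    n,l,s,c=cv2.connectedComponentsWithStats(m)
    for i in range(1,n):
        if s[i,4]>=amin: print(nm,s[i].tolist(),c[i].round(1))
for k in F:
    print(k)
    blobs(F[k],(8,180,120),(16,255,255),"orange");blobs(F[k],(50,120,60),(75,255,255),"green",5)
    blobs(F[k],(105,150,80),(125,255,255),"blue",300);blobs(F[k],(0,200,120),(5,255,255),"red",8)
    blobs(F[k],(20,180,120),(32,255,255),"yellow")
for k,ps in dict(scene=[(226,185,44),(359,231,64),(370,147,106),(316,240,18),(403,240,18)],side=[(308,285,44),(342,187,64),(271,171,106)]).items():
    for u,v,z in ps: print(k,u,v,px2pt(F[k],u,v,z).round(1))
E
```

```text
scene
orange [365, 143, 11, 9, 73] [370.4 146.8]
green [382, 177, 10, 4, 29] [386.6 178.7]
blue [613, 115, 27, 109, 1219] [632.  163.8]
blue [146, 161, 100, 62, 2463] [197.7 192.5]
red [381, 180, 11, 10, 73] [385.8 184.8]
yellow [445, 163, 32, 28, 174] [461.5 177.2]
yellow [356, 179, 19, 16, 200] [364.8 186.3]
side
orange [267, 169, 7, 14, 78] [269.9 174.8]
green [192, 0, 112, 61, 2693] [249.6  27.9]
green [81, 10, 92, 62, 2198] [125.   37.7]
green [265, 45, 3, 3, 5] [266.2  45.8]
green [182, 46, 8, 13, 37] [185.4  52.3]
green [261, 47, 8, 8, 21] [265.   49.9]
green [232, 51, 4, 3, 7] [233.4  51.7]
green [231, 53, 6, 5, 10] [234.4  55.6]
green [260, 52, 6, 5, 10] [262.4  53.8]
green [191, 55, 4, 4, 7] [192.4  56.4]
green [199, 54, 4, 5, 10] [200.3  56.2]
green [231, 55, 10, 7, 22] [236.7  58.9]
green [264, 55, 3, 6, 6] [265.   57.5]
green [269, 55, 5, 5, 9] [270.7  57.4]
green [187, 56, 4, 3, 6] [188.7  57.5]
green [195, 56, 3, 3, 5] [196.2  57.4]
green [226, 56, 4, 5, 11] [227.2  58.5]
green [242, 57, 7, 5, 13] [246.   59.1]
green [276, 56, 6, 4, 6] [278.5  57. ]
green [220, 59, 5, 2, 7] [222.4  59.6]
green [255, 58, 8, 5, 12] [258.   59.5]
green [96, 62, 9, 11, 43] [100.   67.4]
green [100, 73, 16, 30, 121] [107.1  87.1]
green [151, 73, 5, 7, 12] [152.9  75.5]
green [153, 81, 3, 5, 5] [154.  83.]
green [154, 96, 19, 7, 72] [163.2 100. ]
green [285, 178, 2, 7, 13] [285.5 181.2]
blue [174, 84, 84, 19, 1157] [215.6  93.8]
blue [272, 278, 68, 94, 4031] [306.9 327. ]
red [289, 179, 4, 4, 14] [290.3 180.4]
yellow [269, 137, 23, 19, 248] [279.4 146.8]
yellow [293, 180, 14, 21, 258] [299.2 190. ]
scene 226 185 [ 557.3 -135.1   44. ]
scene 359 231 [671.3 187.9  64. ]
scene 370 147 [469.3 206.4 106. ]
scene 316 240 [677.2  93.   18. ]
scene 403 240 [664.  290.8  18. ]
side 308 285 [ 564.2 -136.4   44. ]
side 342 187 [666.3 179.2  64. ]
side 271 171 [470.8 205.6 106. ]
```

View pics/c1.png

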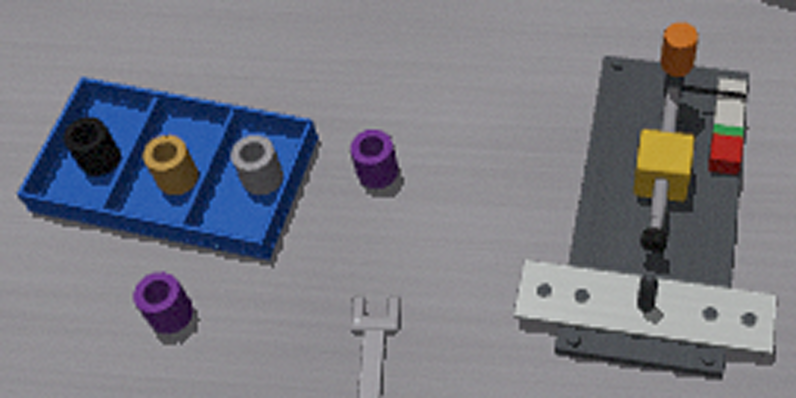

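The crop confirms it: the grey steel bush is in the right-hand compartment, with its top near scene px (227,187). The brass and black bushes are left of it and the purple ones lie outside the bin. Next I'll get the jig and bin yaw from their corners.

```bash
python3 - <<'E'
from h import *
import pickle
F=pickle.load(open("f.pkl","rb"));f=F["scene"]
def P(x,y,z): return px2pt(f,140+(x+.5)/2.95-.5,135+(y+.5)/2.95-.5,z)[:2].round(1)
for n,z,ps in [("bar",18,[(527,261),(778,297),(773,346),(515,312)]),("plate",12,[(604,57),(748,73)]),("pinfoot",18,[(647,310)]),("pintop",64,[(648,280)]),("grip top",106,[(682,34)]),
 ("bin",28,[(82,78),(317,122),(272,250),(20,196)]),("bush",44,[(255,150),(169,152),(88,132)]),("blktip/green",31,[(728,131)])]:
    print(n,[P(x,y,z).tolist() for x,y in ps])
# bar by mask, minAreaRect, on side view & scene
for k,(a,b,c,d) in dict(scene=(215,262,305,412),side=(165,230,325,360)).items():
    g=F[k]; hsv=cv2.cvtColor(g["color"],cv2.COLOR_RGB2HSV)[a:b,c:d]
    m=cv2.inRange(hsv,(0,0,185),(180,50,255)); n,l,s,_=cv2.connectedComponentsWithStats(m); i=1+s[1:,4].argmax()
    ys,xs=np.nonzero(l==i); w=np.array([px2pt(g,x+c,y+a,18)[:2] for x,y in zip(xs,ys)],np.float32)
    print(k,len(xs),cv2.minAreaRect(w))
print(proj(F["side"],[670,190,18]))
E
```

```text
bar [[633.3, 94.8], [652.1, 292.2], [693.9, 286.9], [678.5, 89.0]]
plate [[419.2, 147.1], [429.3, 275.0]]
pinfoot [[670.0, 190.9]]
pintop [[667.8, 188.6]]
grip top [[466.7, 208.4]]
bin [[483.0, -307.8], [516.8, -93.3], [641.9, -107.3], [605.5, -324.4]]
bush [[558.8, -134.5], [565.2, -205.0], [549.8, -277.5]]
blktip/green [[506.4, 253.9]]
scene 447 ((660.7339477539062, 132.5345916748047), (82.86871337890625, 47.974979400634766), 84.49736785888672)
side 618 ((665.9584350585938, 193.44949340820312), (197.8852996826172, 46.4918327331543), 84.97245788574219)
[342.40036158 196.51372381]
```

```bash
cat > plan.py <<'E'
# usage: plan.py x y z toolYangle(rad) ncalls : prints rows for n calls of 5 rows
import sys,json
from h import *
x,y,z,a=map(float,sys.argv[1:5]); n=int(sys.argv[5]); s=telemetry.sense()
p=s["eef_pos"]; R0=Ro.from_euler("xyz",s["tcp_rot"]); T=np.array([x,y,z])
def goal(a): # tool z down, tool y at angle a
    Y=np.array([np.cos(a),np.sin(a),0]); Z=np.array([0,0,-1.]); return Ro.from_matrix(np.c_[np.cross(Y,Z),Y,Z])
RT=goal(a); w=(R0.inv()*RT).as_rotvec(); print("t",s["clock"],"p",p.round(1),"turn deg",np.degrees(w).round(2),"step mm",(np.linalg.norm(T-p)/5/n).round(1),"deg",(np.degrees(np.linalg.norm(w))/5/n).round(2))
for i in range(n):
    A=p+(T-p)*i/n; RA=R0*Ro.from_rotvec(w*i/n); D=RA.inv().apply((T-p)/n)/40; W=np.degrees(w/n)/6
    print("dp",json.dumps([[round(float(v),2) for v in D*k/5] for k in range(1,6)]),"rot",json.dumps([[round(float(v),2) for v in W*k/5] for k in range(1,6)]))
E
python3 plan.py 561 -135 150 -0.15 5; python3 -c "
from h import *
f=optics.grab_frame('wrist');print(f['mtx'],f['mount'])"
```

```text
t 0.1 p [204.6 590.1 193.9] turn deg [-6.000e-02  5.000e-02  7.947e+01] step mm 32.4 deg 3.18
dp [[-0.57, -0.57, 0.04], [-1.15, -1.14, 0.09], [-1.72, -1.7, 0.13], [-2.3, -2.27, 0.18], [-2.87, -2.84, 0.22]] rot [[-0.0, 0.0, 0.53], [-0.0, 0.0, 1.06], [-0.0, 0.0, 1.59], [-0.0, 0.0, 2.12], [-0.0, 0.0, 2.65]]
dp [[-0.71, -0.39, 0.04], [-1.42, -0.78, 0.09], [-2.12, -1.17, 0.13], [-2.83, -1.56, 0.18], [-3.54, -1.95, 0.22]] rot [[-0.0, 0.0, 0.53], [-0.0, 0.0, 1.06], [-0.0, 0.0, 1.59], [-0.0, 0.0, 2.12], [-0.0, 0.0, 2.65]]
dp [[-0.79, -0.18, 0.04], [-1.57, -0.36, 0.09], [-2.36, -0.54, 0.13], [-3.15, -0.72, 0.18], [-3.94, -0.9, 0.22]] rot [[-0.0, 0.0, 0.53], [-0.0, 0.0, 1.06], [-0.0, 0.0, 1.59], [-0.0, 0.0, 2.12], [-0.0, 0.0, 2.65]]
dp [[-0.81, 0.04, 0.04], [-1.61, 0.08, 0.09], [-2.42, 0.13, 0.13], [-3.23, 0.17, 0.18], [-4.03, 0.21, 0.22]] rot [[-0.0, 0.0, 0.53], [-0.0, 0.0, 1.06], [-0.0, 0.0, 1.59], [-0.0, 0.0, 2.12], [-0.0, 0.0, 2.65]]
dp [[-0.76, 0.26, 0.04], [-1.53, 0.52, 0.09], [-2.29, 0.78, 0.13], [-3.06, 1.05, 0.18], [-3.82, 1.31, 0.22]] rot [[-0.0, 0.0, 0.53], [-0.0, 0.0, 1.06], [-0.0, 0.0, 1.59], [-0.0, 0.0, 2.12], [-0.0, 0.0, 2.65]]
[[309.70691629   0.         320.55781405]
 [  0.         309.70691629 198.85415518]
 [  0.           0.           1.        ]] [[ 4.39273099e-04 -9.48159059e-01 -3.17795856e-01  8.19620638e+01]
 [ 9.99999796e-01  2.69256176e-04  5.78910403e-04  3.43618211e-01]
 [-4.63330647e-04 -3.17796045e-01  9.48158984e-01 -1.79238673e+02]
 [ 0.00000000e+00  0.00000000e+00  0.00000000e+00  1.00000000e+00]]
```

>>> {"name": "play_rows", "arguments": {
  "dp": [
    [-0.57,-0.57,0.04],
    [-1.15,-1.14,0.09],
    [-1.72,-1.7,0.13],
    [-2.3,-2.27,0.18],
    [-2.87,-2.84,0.22]
  ],
  "rot": [
    [0,0,0.53],
    [0,0,1.06],
    [0,0,1.59],
    [0,0,2.12],
    [0,0,2.65]
  ],
  "fingers": 0.6
}}

```text
clock: 0.57
eef_pos: [276.3, 444.0, 185.4]
tcp_rot: [-3.141, 0.0, 2.528]
contact_force: [0.1, 0.4, 0.4]
opening: 0.603
grasp_force: 0.0
```

>>> {"name": "play_rows", "arguments": {
  "dp": [
    [-0.71,-0.39,0.04],
    [-1.42,-0.78,0.09],
    [-2.12,-1.17,0.13],
    [-2.83,-1.56,0.18],
    [-3.54,-1.95,0.22]
  ],
  "rot": [
    [0,0,0.53],
    [0,0,1.06],
    [0,0,1.59],
    [0,0,2.12],
    [0,0,2.65]
  ]
}}

```text
clock: 0.98
eef_pos: [347.5, 298.9, 176.8]
tcp_rot: [-3.142, 0.0, 2.25]
contact_force: [0.5, 0.4, 0.0]
opening: 0.599
grasp_force: 0.0
```

>>> {"name": "play_rows", "arguments": {
  "dp": [
    [-0.79,-0.18,0.04],
    [-1.57,-0.36,0.09],
    [-2.36,-0.54,0.13],
    [-3.15,-0.72,0.18],
    [-3.94,-0.9,0.22]
  ],
  "rot": [
    [0,0,0.53],
    [0,0,1.06],
    [0,0,1.59],
    [0,0,2.12],
    [0,0,2.65]
  ]
}}

```text
clock: 1.4
eef_pos: [418.9, 153.8, 168.1]
tcp_rot: [3.142, -0.0, 1.973]
contact_force: [0.6, 0.1, -0.1]
opening: 0.6
grasp_force: 0.0
```

>>> {"name": "play_rows", "arguments": {
  "dp": [
    [-0.81,0.04,0.04],
    [-1.61,0.08,0.09],
    [-2.42,0.13,0.13],
    [-3.23,0.17,0.18],
    [-4.03,0.21,0.22]
  ],
  "rot": [
    [0,0,0.53],
    [0,0,1.06],
    [0,0,1.59],
    [0,0,2.12],
    [0,0,2.65]
  ]
}}

```text
clock: 1.82
eef_pos: [490.1, 8.8, 159.2]
tcp_rot: [-3.141, -0.0, 1.695]
contact_force: [0.2, 0.3, 0.4]
opening: 0.601
grasp_force: 0.0
```

>>> {"name": "play_rows", "arguments": {
  "dp": [
    [-0.76,0.26,0.04],
    [-1.53,0.52,0.09],
    [-2.29,0.78,0.13],
    [-3.06,1.05,0.18],
    [-3.82,1.31,0.22]
  ],
  "rot": [
    [0,0,0.53],
    [0,0,1.06],
    [0,0,1.59],
    [0,0,2.12],
    [0,0,2.65]
  ]
}}

```text
clock: 2.23
eef_pos: [561.4, -136.1, 150.2]
tcp_rot: [-3.141, -0.0, 1.417]
contact_force: [0.3, 1.0, 0.3]
opening: 0.601
grasp_force: 0.0
```

```bash
cat >> h.py <<'E'
def wgrab():
    s=telemetry.sense(); f=optics.grab_frame("wrist"); f["p"]=s["eef_pos"]; f["Rt"]=Ro.from_euler("xyz",s["tcp_rot"]).as_matrix(); return f
def wray(f,u,v,z):
    m=f["mtx"]; a=(u-m[0,2])/m[0,0]; b=(v-m[1,2])/m[1,1]; th=np.hypot(a,b); k=np.sinc(th/np.pi)
    d=np.array([a*k,b*k,np.cos(th)]); M=f["mount"]
    d=f["Rt"]@M[:3,:3]@d; c=f["Rt"]@M[:3,3]+f["p"]; return c+d*(z-c[2])/d[2]
def wproj(f,X):
    M=f["mount"]; q=M[:3,:3].T@(f["Rt"].T@(np.array(X,float)-f["p"])-M[:3,3]); th=np.arctan2(np.hypot(q[0],q[1]),q[2]); h=np.hypot(q[0],q[1])
    return np.array([f["mtx"][0,2]+f["mtx"][0,0]*th*q[0]/h,f["mtx"][1,2]+f["mtx"][1,1]*th*q[1]/h])
E
python3 - <<'E'
from h import *
f=wgrab(); cv2.imwrite("pics/w1.png",f["color"][...,::-1])
import pickle; pickle.dump(f,open("w1.pkl","wb"))
print(wproj(f,[560,-135,44]),wproj(f,[560,-135,4]))
E
```

```text
[319.06706621 184.71734767] [319.21694385 174.63081814]
```

View pics/w1.png

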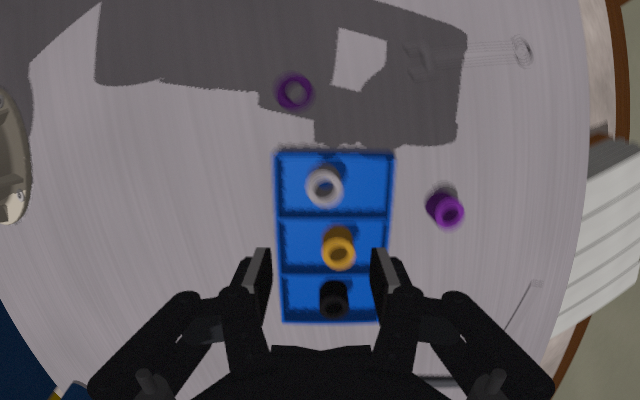

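The wrist view shows the steel bush's top ring at about (325,187), in the upper compartment of the bin, with brass and black below it. The bin sits nearly square to the tool.

```bash
python3 - <<'E'
from h import *
import pickle; f=pickle.load(open("w1.pkl","rb"))
hsv=cv2.cvtColor(f["color"],cv2.COLOR_RGB2HSV); m=cv2.inRange(hsv,(0,0,60),(180,110,255)); m[:, :282]=0; m[:,388:]=0; m[:158]=0; m[212:]=0
n,l,s,_=cv2.connectedComponentsWithStats(m); i=1+s[1:,4].argmax(); print(s[i])
c=max(cv2.findContours((l==i).astype(np.uint8),cv2.RETR_EXTERNAL,cv2.CHAIN_APPROX_NONE)[0],key=len)
print(cv2.fitEllipse(c))
# brightest part = top ring
b=(l==i)&(hsv[...,2]>150); ys,xs=np.nonzero(b); print(b.sum(),xs.min(),xs.max(),ys.min(),ys.max())
# bore: dark hole inside
g=hsv[...,2].astype(int); print(g[172:210:2,304:348:3])
for u,v in[(325,188),(324,186),(276,152),(393,153),(282,322)]: print(u,v,wray(f,u,v,44 if u in(325,324) else 28).round(1))
E
```

```text
[ 305  164   38   45 1140]
((324.10418701171875, 186.4799041748047), (36.07341384887695, 42.714473724365234), 174.8768768310547)
214 305 342 177 207
[[177 159 133 117 107 116 122 123 115 102  63  57  96  95 136]
 [177 158 134 111 121 130 136 137 137 124  98  59  89  96 136]
 [179 158 131 121 132 127 137 149 149 147 132  76  80 119 147]
 [177 156 127 132 126 136 132 136 142 151 147 126  80 125 154]
 [173 157 126 129 131 125 122 118 127 144 145 145 101 126 153]
 [169 155 136 134 126 114 110 104 102 112 153 147 131 145 165]
 [170 158 136 131 109 104  96  92  88  79 143 150 141 145 169]
 [171 155 143 125  94  82  87  87  82  75 118 154 145 150 174]
 [173 155 143 119  85  61  77  78  73  70 112 151 144 154 176]
 [170 155 146 118  69  56  63  68  66  67 113 147 145 157 174]
 [177 151 150 131  62  57  58  59  58  88 118 145 155 161 174]
 [177 162 152 143  80  59  60  59  75 101 125 142 157 163 174]
 [178 169 151 147 123  78  73  83 100 121 131 153 160 167 174]
 [177 176 146 150 142 114 108 106 116 124 134 154 162 171 174]
 [177 178 170 147 146 138 126 124 128 134 153 159 165 174 174]
 [176 176 176 159 148 141 143 136 142 152 162 162 168 174 175]
 [177 177 176 174 163 153 151 154 157 160 163 167 174 175 174]
 [171 173 165 175 168 159 150 144 158 159 151 167 170 171 161]
 [163 148 149 153 163 145 133 135 153 137 144 146 161 146 145]]
325 188 [ 565.1 -139.1   44. ]
324 186 [ 564.5 -137.    44. ]
276 152 [522.3 -99.5  28. ]
393 153 [ 637.6 -117.8   28. ]
282 322 [ 485. -310.   28.]
```

```bash
python3 plan.py 564 -138 80 -0.16 1
```

```text
t 2.2833 p [ 564.2 -140.6  150.3] turn deg [0.16 0.13 0.1 ] step mm 14.1 deg 0.05
dp [[0.01, -0.0, 0.35], [0.03, -0.01, 0.7], [0.04, -0.01, 1.05], [0.05, -0.02, 1.41], [0.07, -0.02, 1.76]] rot [[0.01, 0.0, 0.0], [0.01, 0.01, 0.01], [0.02, 0.01, 0.01], [0.02, 0.02, 0.01], [0.03, 0.02, 0.02]]
```

The arm was still moving when that picture was taken, so I'll settle it and measure again while descending.

>>> {"name": "play_rows", "arguments": {
  "dp": [
    [0,0,0.3],
    [0,0,0.6],
    [0,0,0.8],
    [0,0,0.8],
    [0,0,0.8]
  ],
  "rot": [
    [0,0,0],
    [0,0,0],
    [0,0,0],
    [0,0,0],
    [0,0,0]
  ],
  "fingers": 0.56
}}

```text
clock: 2.7
eef_pos: [560.0, -133.2, 117.7]
tcp_rot: [-3.139, -0.0, 1.422]
contact_force: [0.7, 0.6, 0.1]
opening: 0.561
grasp_force: 0.0
```

```bash
cat > mb.py <<'E'
from h import *
f=wgrab(); g0=wproj(f,[564,-138,44]).round().astype(int); print("p",f["p"].round(1),"exp",g0)
hsv=cv2.cvtColor(f["color"],cv2.COLOR_RGB2HSV)
m=cv2.inRange(hsv,(0,0,50),(180,110,255)); w=np.zeros_like(m); w[g0[1]-40:g0[1]+40,g0[0]-40:g0[0]+40]=1; m*=w
n,l,s,_=cv2.connectedComponentsWithStats(m); i=1+s[1:,4].argmax(); print(s[i])
x0,y0,W,H,_=s[i]; R=W/2; u,v=x0+(W-1)/2,y0+H-1-R+.5   # top ring = lowest part of the blob
print("top",(u,v),wray(f,u,v,44).round(1),"R mm",np.linalg.norm(wray(f,u+R,v,44)-wray(f,u,v,44)).round(1))
cv2.imwrite("pics/w2.png",cv2.resize(f["color"][g0[1]-60:g0[1]+60,g0[0]-70:g0[0]+70,::-1],None,fx=3,fy=3))
E
python3 mb.py; python3 plan.py 564 -138 80 -0.16 1
```

```text
p [ 560.  -133.2  117.7] exp [326 201]
[ 304  170   41   49 1462]
top (np.float64(324.0), np.float64(198.0)) [ 562.4 -135.3   44. ] R mm 17.7
t 2.75 p [ 560.7 -133.5  118.4] turn deg [-0.04 -0.01  0.63] step mm 7.8 deg 0.13
dp [[-0.02, 0.02, 0.19], [-0.04, 0.04, 0.38], [-0.06, 0.06, 0.58], [-0.08, 0.08, 0.77], [-0.1, 0.1, 0.96]] rot [[-0.0, -0.0, 0.02], [-0.0, -0.0, 0.04], [-0.0, -0.0, 0.06], [-0.01, -0.0, 0.08], [-0.01, -0.0, 0.1]]
```

>>> {"name": "play_rows", "arguments": {
  "dp": [
    [-0.02,0.03,0.3],
    [-0.04,0.05,0.7],
    [-0.04,0.05,1.1],
    [-0.04,0.05,1.4],
    [-0.04,0.05,1.5]
  ],
  "rot": [
    [0,0,0.05],
    [0,0,0.1],
    [0,0,0.1],
    [0,0,0.1],
    [0,0,0.1]
  ]
}}

```text
clock: 3.17
eef_pos: [561.7, -135.8, 56.6]
tcp_rot: [-3.139, -0.0, 1.41]
contact_force: [-0.2, 0.4, 0.1]
opening: 0.562
grasp_force: 0.0
```

>>> {"name": "play_rows", "arguments": {
  "dp": [
    [0,0,0.2],
    [0,0,0.45],
    [0,0,0.7],
    [0,0,0.9],
    [0,0,1.0]
  ],
  "rot": [
    [0,0,0],
    [0,0,0],
    [0,0,0],
    [0,0,0],
    [0,0,0]
  ]
}}

```text
clock: 3.58
eef_pos: [562.2, -136.2, 17.3]
tcp_rot: [-3.14, -0.0, 1.41]
contact_force: [-0.5, 0.4, 1.0]
opening: 0.561
grasp_force: 0.0
```

>>> {"name": "play_rows", "arguments": {
  "dp": [
    [0,0,0],
    [0,0,0],
    [0,0,0],
    [0,0,0],
    [0,0,0]
  ],
  "rot": [
    [0,0,0],
    [0,0,0],
    [0,0,0],
    [0,0,0],
    [0,0,0]
  ],
  "fingers": 0,
  "grip_force": 40
}}

```text
clock: 4.0
eef_pos: [563.2, -136.4, 19.1]
tcp_rot: [3.141, 0.0, 1.41]
contact_force: [1.0, -0.1, 0.5]
opening: -0.001
grasp_force: 0.0
```

>>> {"name": "play_rows", "arguments": {
  "dp": [
    [0,0,0],
    [0,0,0],
    [0,0,0]
  ],
  "rot": [
    [0,0,0],
    [0,0,0],
    [0,0,0]
  ]
}}

```text
clock: 4.25
eef_pos: [562.9, -136.3, 18.8]
tcp_rot: [3.141, 0.0, 1.41]
contact_force: [-0.4, 1.4, -0.5]
opening: 0.001
grasp_force: 0.0
```

The fingers shut on nothing, so I'll look.

```bash
python3 - <<'E'
from h import *
f=wgrab(); s=optics.grab_frame("scene"); d=optics.grab_frame("side")
a=cv2.resize(f["color"][90:390,120:520,::-1],(520,390))
b=cv2.resize(s["color"][120:240,120:300,::-1],(270,180),interpolation=cv2.INTER_CUBIC); c=cv2.resize(d["color"][230:375,240:380,::-1],(270,280),interpolation=cv2.INTER_CUBIC)
o=np.zeros((470,800,3),np.uint8); o[:390,:520]=a; o[:180,525:795]=b; o[185:465,525:795]=c; cv2.imwrite("pics/m.png",o)
E
```

```text
(no output)
```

View pics/m.png

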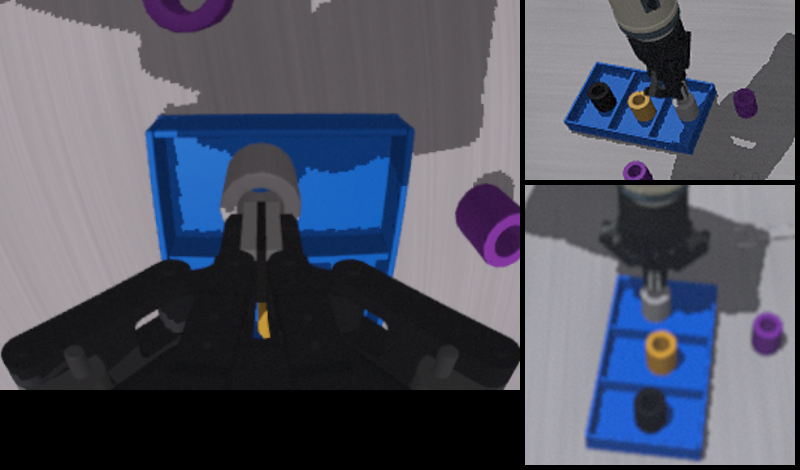

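The bush looks unmoved in both fixed views (scene px ≈(226,187), side ≈(307,286)), with the shut fingers at or above its near half. I'll check where the fingertips really are relative to the bush.

```bash
python3 - <<'E'
from h import *
f=wgrab(); p=f["p"]; print(p, telemetry.sense()["qpos"].round(3))
print("tcp px",wproj(f,p)," bush top ctr px",wproj(f,[562.4,-135.3,44]))
# ring outer edges at crop (222,205),(300,205) -> full
k=400/520
for x,y in [(222,190),(300,190),(260,172),(260,145)]: print((120+x*k,90+y*k),wray(f,120+x*k,90+y*k,44).round(1))
for x,y in [(148,128),(412,128)]: print("binwall",wray(f,120+x*k,90+y*k,28).round(1))
for n in("scene","side"):
    g=optics.grab_frame(n); print(n,"tcp",proj(g,p),"bush",proj(g,[562,-135.3,44]))
a=f["color"][200:300,270:370,::-1]; cv2.imwrite("pics/m2.png",cv2.resize(a,(600,600),interpolation=cv2.INTER_CUBIC))
E
```

```text
[ 562.81046395 -136.33867436   18.61219324] [-0.24   0.504  1.861  0.     0.777 -0.079]
tcp px [320.83948716 231.84120892]  bush top ctr px [319.89857105 249.09845505]
(290.7692307692308, 236.15384615384616) [ 547.9 -124.9   44. ]
(350.7692307692308, 236.15384615384616) [ 580.4 -130.2   44. ]
(320.0, 222.30769230769232) [ 565.1 -119.2   44. ]
(320.0, 201.53846153846155) [ 567.  -107.6   44. ]
binwall [517.4 -96.9  28. ]
binwall [ 636.7 -116.1   28. ]
scene tcp [227.37480471 192.54089597] bush [225.51463528 186.60377289]
side tcp [307.54188924 291.50643325] bush [307.01741595 284.62453274]
```

View pics/m2.png

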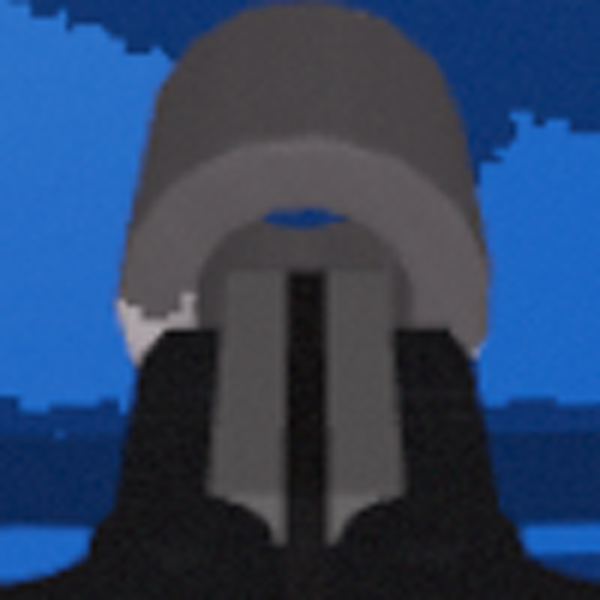

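The shut grey pads end at row ≈245, over the bore at about the rim's height. The reported TCP (z=18.6) should project to row 232. I'll lift a little and triangulate the real tip.

>>> {"name": "play_rows", "arguments": {
  "dp": [
    [0,0,-0.4],
    [0,0,-0.9],
    [0,0,-1.4],
    [0,0,-1.5],
    [0,0,-1.5]
  ],
  "rot": [
    [0,0,0],
    [0,0,0],
    [0,0,0],
    [0,0,0],
    [0,0,0]
  ]
}}

```text
clock: 4.97
eef_pos: [564.0, -136.6, 80.0]
tcp_rot: [3.139, 0.0, 1.41]
contact_force: [0.2, -0.6, -0.2]
opening: 0.002
grasp_force: 0.0
```

```bash
python3 - <<'E'
from h import *
f=wgrab(); p=f["p"]; print(p)
s=optics.grab_frame("scene"); d=optics.grab_frame("side")
for h in (0,10,20,30,40): 
    X=p+[0,0,h]; print(h,"wrist",wproj(f,X).round(1),"scene",proj(s,X).round(1),"side",proj(d,X).round(1))
print("bush top side",proj(d,[562,-135.3,44]))
o=np.zeros((600,800,3),np.uint8)
o[:,:400]=cv2.resize(f["color"][190:310,280:360,::-1],(400,600),interpolation=cv2.INTER_CUBIC)
u,v=proj(s,p).astype(int); o[:300,400:]=cv2.resize(s["color"][v-25:v+20,u-30:u+30,::-1],(400,300),interpolation=cv2.INTER_CUBIC); print("scene crop org",u-30,v-25)
u,v=proj(d,p).astype(int); o[300:,400:]=cv2.resize(d["color"][v-25:v+20,u-30:u+30,::-1],(400,300),interpolation=cv2.INTER_CUBIC); print("side crop org",u-30,v-25)
cv2.imwrite("pics/m3.png",o)
E
```

```text
[ 563.98957065 -136.60275671   80.01767636]
0 wrist [320.8 231.8] scene [221.3 178.7] side [307.7 275.4]
10 wrist [320.9 238.7] scene [220.3 176.3] side [307.6 272.7]
20 wrist [321.  246.2] scene [219.2 173.8] side [307.5 269.9]
30 wrist [321.1 254.6] scene [218.1 171.2] side [307.5 267. ]
40 wrist [321.2 263.8] scene [217.1 168.6] side [307.4 264.2]
bush top side [307.01741595 284.62453274]
scene crop org 191 153
side crop org 277 250
```

View pics/m3.png

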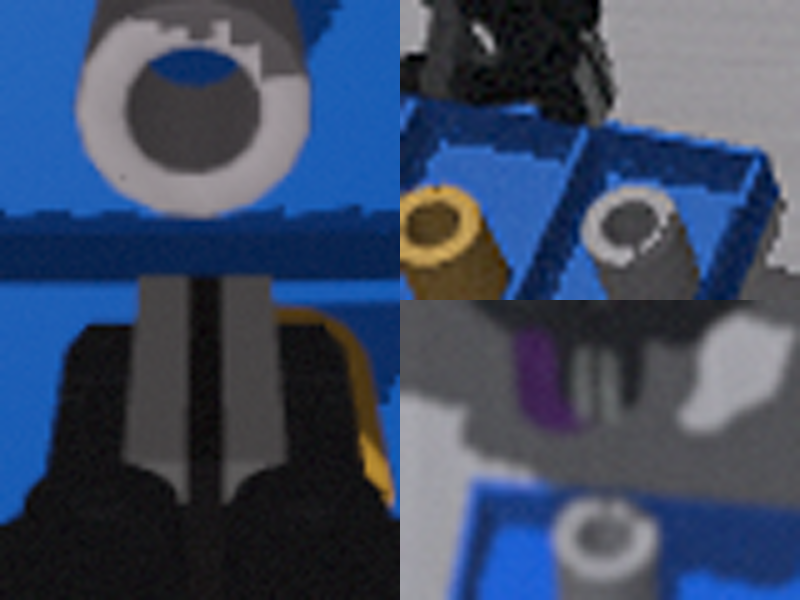

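The picture shows the shut pad tips at wrist px (321,245), side ≈(307,268) and scene ≈(221,171). All three lie well behind the reported TCP. I'll work out the offset with the pad's near edge in mind.

```bash
python3 - <<'E'
from h import *
f=wgrab(); p=f["p"]; print(p)
s=optics.grab_frame("scene"); d=optics.grab_frame("side")
for h in (10,20,25,30,35,40): 
    print(h,"wrist(11,0)",wproj(f,p+f["Rt"]@[11,0,-h]).round(1),"w(0,0)",wproj(f,p+f["Rt"]@[0,0,-h]).round(1),"w(11,9)",wproj(f,p+f["Rt"]@[11,9.5,-h]).round(1),"scene(11,7)",proj(s,p+f["Rt"]@[11,8,-h]).round(1),"side(-11,0)",proj(d,p+f["Rt"]@[-11,0,-h]).round(1))
print("bush from wrist",wray(f,318.6,211.6,44).round(1), "from scene",px2pt(s,225.8,187.2,44).round(1),"side",px2pt(d,277+(605-400)/6.67,250+(535-300)/6.67,44).round(1))
E
```

```text
[ 562.11591694 -136.15748837   77.64266852]
10 wrist(11,0) [320.9 222. ] w(0,0) [320.9 238.7] w(11,9) [336.9 222. ] scene(11,7) [224.1 179.9] side(-11,0) [306.1 277.1]
20 wrist(11,0) [320.9 228.8] w(0,0) [320.9 246.2] w(11,9) [337.8 228.8] scene(11,7) [223.  177.4] side(-11,0) [306.  274.3]
25 wrist(11,0) [320.9 232.6] w(0,0) [320.9 250.3] w(11,9) [338.3 232.5] scene(11,7) [222.5 176.1] side(-11,0) [306.  272.9]
30 wrist(11,0) [321.  236.5] w(0,0) [320.9 254.6] w(11,9) [338.8 236.4] scene(11,7) [222.  174.8] side(-11,0) [305.9 271.5]
35 wrist(11,0) [321.  240.6] w(0,0) [321. 259.] w(11,9) [339.3 240.6] scene(11,7) [221.5 173.6] side(-11,0) [305.9 270.1]
40 wrist(11,0) [321. 245.] w(0,0) [321.  263.8] w(11,9) [339.9 244.9] scene(11,7) [221.  172.3] side(-11,0) [305.9 268.6]
bush from wrist [ 560.7 -134.9   44. ] from scene [ 563.7 -134.3   44. ] side [ 563.6 -137.1   44. ]
```

All three cameras agree that the real fingertips are about 40 mm behind the reported TCP, so tip z ≈ reported z + 40. That explains the empty closing. I'll open, descend to tip z ≈ 16 while watching the force, and grasp again.

>>> {"name": "play_rows", "arguments": {
  "dp": [
    [0.02,0,0],
    [0.02,0,0.3],
    [0.02,0,0.7],
    [0.02,0,1.1],
    [0.02,0,1.4]
  ],
  "rot": [
    [0,0,0],
    [0,0,0],
    [0,0,0],
    [0,0,0],
    [0,0,0]
  ],
  "fingers": 0.58
}}

```text
clock: 5.68
eef_pos: [562.1, -135.3, 20.5]
tcp_rot: [-3.14, -0.0, 1.41]
contact_force: [-0.2, -0.2, -0.1]
opening: 0.578
grasp_force: 0.0
```

>>> {"name": "play_rows", "arguments": {
  "dp": [
    [0,0,0.1],
    [0,0,0.25],
    [0,0,0.4],
    [0,0,0.55],
    [0,0,0.6]
  ],
  "rot": [
    [0,0,0],
    [0,0,0],
    [0,0,0],
    [0,0,0],
    [0,0,0]
  ]
}}

```text
clock: 6.1
eef_pos: [562.8, -135.5, -2.0]
tcp_rot: [-3.141, 0.0, 1.41]
contact_force: [-0.4, 0.0, -0.5]
opening: 0.578
grasp_force: 0.0
```

```bash
python3 - <<'E'
from h import *
f=wgrab(); print(f["p"],telemetry.sense()["contact_force"])
cv2.imwrite("pics/m4.png",cv2.resize(f["color"][150:330,220:420,::-1],(600,540)))
E
```

```text
[ 562.81279022 -135.51797956   -2.04510095] [-0.35446052 -0.15966028  0.72446758]
```

View pics/m4.png

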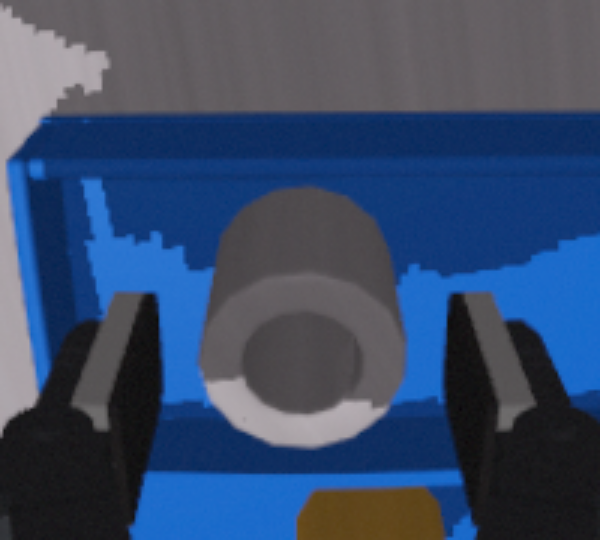

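The bush is centred between the fingers, with its ring at crop (302,360) and the fingers at x≈160 and 445. I'll descend 22 mm more and grip.

>>> {"name": "play_rows", "arguments": {
  "dp": [
    [0,0,0],
    [0,0,0.15],
    [0,0,0.3],
    [0,0,0.45],
    [0,0,0.55]
  ],
  "rot": [
    [0,0,0],
    [0,0,0],
    [0,0,0],
    [0,0,0],
    [0,0,0]
  ],
  "fingers": 0.54
}}

```text
clock: 6.57
eef_pos: [562.6, -135.4, -24.3]
tcp_rot: [-3.141, -0.0, 1.41]
contact_force: [-0.5, 0.2, -0.8]
opening: 0.542
grasp_force: 0.0
```

>>> {"name": "play_rows", "arguments": {
  "dp": [
    [0,0,0],
    [0,0,0],
    [0,0,0],
    [0,0,0],
    [0,0,0]
  ],
  "rot": [
    [0,0,0],
    [0,0,0],
    [0,0,0],
    [0,0,0],
    [0,0,0]
  ],
  "fingers": 0.3,
  "grip_force": 40
}}

```text
clock: 6.98
eef_pos: [563.0, -135.5, -23.3]
tcp_rot: [3.141, 0.0, 1.41]
contact_force: [0.5, -0.1, -2.1]
opening: 0.418
grasp_force: 40.1
```

>>> {"name": "play_rows", "arguments": {
  "dp": [
    [0,0,0],
    [0,0,0],
    [0,0,0]
  ],
  "rot": [
    [0,0,0],
    [0,0,0],
    [0,0,0]
  ]
}}

```text
clock: 7.23
eef_pos: [563.0, -135.5, -23.3]
tcp_rot: [3.141, 0.0, 1.41]
contact_force: [-0.5, 0.6, -1.6]
opening: 0.422
grasp_force: 40.1
```

>>> {"name": "play_rows", "arguments": {
  "dp": [
    [0,0,-0.4],
    [0,0,-1.1],
    [0,0,-1.9],
    [0,0,-2.5],
    [0,0,-2.8]
  ],
  "rot": [
    [0,0,0],
    [0,0,0],
    [0,0,0],
    [0,0,0],
    [0,0,0]
  ]
}}

```text
clock: 7.65
eef_pos: [564.6, -135.9, 91.8]
tcp_rot: [3.138, 0.0, 1.41]
contact_force: [2.0, -0.1, -1.3]
opening: 0.42
grasp_force: 40.5
```

>>> {"name": "play_rows", "arguments": {
  "dp": [
    [0,0,0],
    [0,0,0]
  ],
  "rot": [
    [0,0,0],
    [0,0,0]
  ]
}}

```text
clock: 7.82
eef_pos: [562.9, -135.5, 88.4]
tcp_rot: [3.141, 0.0, 1.41]
contact_force: [-0.8, -0.6, -2.9]
opening: 0.419
grasp_force: 40.5
```

```bash
python3 plan.py 712 186 100 1.48 4
```

```text
t 7.8167 p [ 562.9 -135.5   88.4] turn deg [ 2.000e-02  3.000e-02 -9.402e+01] step mm 17.7 deg 4.7
dp [[0.43, 0.12, -0.01], [0.85, 0.24, -0.03], [1.28, 0.36, -0.04], [1.71, 0.48, -0.06], [2.13, 0.6, -0.07]] rot [[0.0, 0.0, -0.78], [0.0, 0.0, -1.57], [0.0, 0.0, -2.35], [0.0, 0.0, -3.13], [0.0, 0.0, -3.92]]
dp [[0.34, 0.28, -0.01], [0.69, 0.56, -0.03], [1.03, 0.84, -0.04], [1.37, 1.12, -0.06], [1.72, 1.4, -0.07]] rot [[0.0, 0.0, -0.78], [0.0, 0.0, -1.57], [0.0, 0.0, -2.35], [0.0, 0.0, -3.13], [0.0, 0.0, -3.92]]
dp [[0.2, 0.39, -0.01], [0.41, 0.79, -0.03], [0.61, 1.18, -0.04], [0.81, 1.57, -0.06], [1.02, 1.97, -0.07]] rot [[0.0, 0.0, -0.78], [0.0, 0.0, -1.57], [0.0, 0.0, -2.35], [0.0, 0.0, -3.13], [0.0, 0.0, -3.92]]
dp [[0.03, 0.44, -0.01], [0.06, 0.88, -0.03], [0.09, 1.33, -0.04], [0.12, 1.77, -0.06], [0.15, 2.21, -0.07]] rot [[0.0, 0.0, -0.78], [0.0, 0.0, -1.57], [0.0, 0.0, -2.35], [0.0, 0.0, -3.13], [0.0, 0.0, -3.92]]
```

>>> {"name": "play_rows", "arguments": {
  "dp": [
    [0.43,0.12,-0.01],
    [0.85,0.24,-0.03],
    [1.28,0.36,-0.04],
    [1.71,0.48,-0.06],
    [2.13,0.6,-0.07]
  ],
  "rot": [
    [0,0,-0.78],
    [0,0,-1.57],
    [0,0,-2.35],
    [0,0,-3.13],
    [0,0,-3.92]
  ]
}}

```text
clock: 8.23
eef_pos: [599.0, -54.3, 88.8]
tcp_rot: [-3.138, -0.001, 1.824]
contact_force: [-0.4, 0.0, -3.4]
opening: 0.418
grasp_force: 40.5
```

>>> {"name": "play_rows", "arguments": {
  "dp": [
    [0.34,0.28,-0.01],
    [0.69,0.56,-0.03],
    [1.03,0.84,-0.04],
    [1.37,1.12,-0.06],
    [1.72,1.4,-0.07]
  ],
  "rot": [
    [0,0,-0.78],
    [0,0,-1.57],
    [0,0,-2.35],
    [0,0,-3.13],
    [0,0,-3.92]
  ]
}}

```text
clock: 8.65
eef_pos: [636.3, 25.9, 91.4]
tcp_rot: [-3.138, -0.002, 2.235]
contact_force: [0.2, -0.3, -2.3]
opening: 0.418
grasp_force: 40.5
```

>>> {"name": "play_rows", "arguments": {
  "dp": [
    [0.2,0.39,-0.01],
    [0.41,0.79,-0.03],
    [0.61,1.18,-0.04],
    [0.81,1.57,-0.06],
    [1.02,1.97,-0.07]
  ],
  "rot": [
    [0,0,-0.78],
    [0,0,-1.57],
    [0,0,-2.35],
    [0,0,-3.13],
    [0,0,-3.92]
  ]
}}

```text
clock: 9.07
eef_pos: [673.5, 106.3, 93.9]
tcp_rot: [-3.139, -0.003, 2.645]
contact_force: [0.4, 0.1, -1.8]
opening: 0.423
grasp_force: 40.5
```

>>> {"name": "play_rows", "arguments": {
  "dp": [
    [0.03,0.44,-0.01],
    [0.06,0.88,-0.03],
    [0.09,1.33,-0.04],
    [0.12,1.77,-0.06],
    [0.15,2.21,-0.07]
  ],
  "rot": [
    [0,0,-0.78],
    [0,0,-1.57],
    [0,0,-2.35],
    [0,0,-3.13],
    [0,0,-3.92]
  ]
}}

```text
clock: 9.48
eef_pos: [710.7, 186.7, 96.5]
tcp_rot: [-3.14, -0.004, 3.056]
contact_force: [0.3, 1.1, -1.0]
opening: 0.421
grasp_force: 40.5
```

>>> {"name": "play_rows", "arguments": {
  "dp": [
    [0,0,0],
    [0,0,0],
    [0,0,0],
    [0,0,0]
  ],
  "rot": [
    [0,0,0],
    [0,0,0],
    [0,0,0],
    [0,0,0]
  ]
}}

```text
clock: 9.82
eef_pos: [710.9, 185.2, 98.3]
tcp_rot: [-3.141, -0.002, 3.05]
contact_force: [0.6, -0.1, -1.8]
opening: 0.422
grasp_force: 40.5
```

```bash
python3 - <<'E'
from h import *
import pickle
f=wgrab(); pickle.dump(f,open("w3.pkl","wb")); print(f["p"].round(1),f["Rt"].round(3).tolist())
print("pin top",wproj(f,[668,189.5,64]).round(1),"foot",wproj(f,[668,189.5,18]).round(1),"grip",wproj(f,[468,207.5,106]).round(1))
cv2.imwrite("pics/w3.png",f["color"][...,::-1])
E
```

```text
[710.9 185.2  98.3] [[-0.996, 0.091, -0.002], [0.091, 0.996, -0.001], [0.002, -0.001, -1.0]]
pin top [320.3 154.3] foot [320.4 144.7] grip [ 319.9 -135.3]
```

View pics/w3.png

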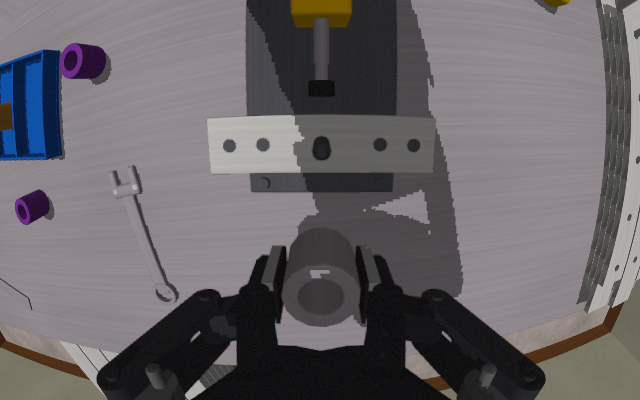

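The wrist view shows the bush held upright between the fingers at (321,290). The pin is at (321,148) in the middle of the bar, and the bar and jig are square to the tool. I'll measure the pin.

```bash
python3 - <<'E'
from h import *
import pickle; f=pickle.load(open("w3.pkl","rb"))
g=cv2.cvtColor(f["color"],cv2.COLOR_RGB2GRAY)
w=g[128:172,304:340]; m=(w<70).astype(np.uint8)
n,l,s,c=cv2.connectedComponentsWithStats(m)
i=1+s[1:,4].argmax(); print(s[i]+[304,128,0,0,0],c[i]+[304,128])
for y in range(128,172):
    xs=np.nonzero((l==i)[y-128])[0]
    if len(xs): print(y,304+xs.min(),304+xs.max(),end="; ")
print()
x0,y0,W,H,_=s[i]; u=c[i][0]+304
# top edge = foot far side (z18, 7mm toward -x); bottom edge = tip far edge z=64
P=lambda X:wproj(f,X).round(1)
for X in (664,666,668,670,672): print(X,"foot far edge",P([X-7,189.5,18]),"tip near edge",P([X+3,189.5,64]),"taper base near",P([X+7,189.5,56]))
print("y at u",wray(f,u,145,18).round(1),wray(f,u,155,64).round(1))
# bar ends along rows, plate edges
for z,(a,b) in ((18,((208,145),(435,145))),): print(wray(f,*a,z).round(1),wray(f,*b,z).round(1))
for a in ((321,116),(321,172)): print("bar edges",wray(f,*a,18).round(1))
E
```

```text
[312 136  19  25 373] [321.20911528 148.20375335]
136 320 323; 137 317 326; 138 316 327; 139 315 328; 140 314 328; 141 314 328; 142 314 328; 143 314 329; 144 314 329; 145 313 329; 146 313 329; 147 313 330; 148 313 330; 149 312 330; 150 312 330; 151 312 330; 152 312 330; 153 313 330; 154 313 330; 155 313 329; 156 313 329; 157 314 328; 158 315 327; 159 317 326; 160 321 322; 
664 foot far edge [319.2 131.9] tip near edge [320.2 152.9] taper base near [320.7 156.4]
666 foot far edge [319.4 134.2] tip near edge [320.5 155.7] taper base near [321.  159.1]
668 foot far edge [319.7 136.5] tip near edge [320.7 158.5] taper base near [321.2 161.8]
670 foot far edge [319.9 138.9] tip near edge [321.  161.3] taper base near [321.5 164.4]
672 foot far edge [320.1 141.2] tip near edge [321.2 164. ] taper base near [321.7 167.1]
y at u [668.3 190.1  18. ] [668.6 190.1  64. ]
[657.1  91.   18. ] [675.2 290.3  18. ]
bar edges [643.8 192.2  18. ]
bar edges [691.7 187.8  18. ]
```

```bash
python3 - <<'E'
from h import *
import pickle; f=pickle.load(open("w3.pkl","rb")); p=f["p"]
z=p[2]+67.5
for dx in(-3,0,3):
    c=p+f["Rt"]@[dx,0,0]; c[2]=z
    print(dx,"ctr",wproj(f,c).round(1),"far rim -18",wproj(f,c+f["Rt"]@[18,0,0]).round(1),"near rim",wproj(f,c-f["Rt"]@[18,0,0]).round(1),"bore far/near",wproj(f,c+f["Rt"]@[10,0,0]).round(1),wproj(f,c-f["Rt"]@[10,0,0]).round(1),"bot far",wproj(f,c+f["Rt"]@[18,0,40]).round(1))
g=cv2.cvtColor(f["color"],cv2.COLOR_RGB2GRAY)
print(g[220:340:2,321]); print(g[297,276:368:2])
E
```

```text
-3 ctr [319.3 299.6] far rim -18 [319.2 265.4] near rim [319.3 328.9] bore far/near [319.2 281.2] [319.3 316.4] bot far [319.5 227. ]
0 ctr [319.3 294.2] far rim -18 [319.2 259.2] near rim [319.3 324.3] bore far/near [319.2 275.4] [319.3 311.5] bot far [319.5 221.8]
3 ctr [319.2 288.7] far rim -18 [319.2 252.8] near rim [319.3 319.6] bore far/near [319.2 269.4] [319.3 306.5] bot far [319.5 216.6]
[ 77  75  73  78  61  59  59  59  59  60  59  61  60  59  60  60  59  59
  58  61  59  61  68  83  76 134 140  72  86  71  57  58  58  58  58  58
  58  58  58  58  58  60  57  58  58  59  58  62  76  76  73  74  73  88
 140 137 138 140 138 138]
[21 12 10 66 74 74 71 72 72 72 70 53 51 52 53 53 55 56 56 55 58 57 58 58
 58 57 58 55 56 57 55 56 52 50 67 75 75 76 76 74 74 76 26 13 17 21]
```

>>> {"name": "play_rows", "arguments": {
  "dp": [
    [0.25,0,0.1],
    [0.6,0,0.3],
    [0.9,0,0.55],
    [1.1,0.01,0.8],
    [1.14,0.01,0.95]
  ],
  "rot": [
    [0,0,0],
    [0,0,0],
    [0,0,0],
    [0,0,0],
    [0,0,0]
  ]
}}

```text
clock: 10.28
eef_pos: [664.4, 190.0, 60.7]
tcp_rot: [-3.141, -0.002, 3.051]
contact_force: [0.1, -0.5, -2.6]
opening: 0.417
grasp_force: 40.5
```

>>> {"name": "play_rows", "arguments": {
  "dp": [
    [0,0,0],
    [0,0,0],
    [0,0,0],
    [0,0,0],
    [0,0,0]
  ],
  "rot": [
    [0,0,0],
    [0,0,0],
    [0,0,0],
    [0,0,0],
    [0,0,0]
  ]
}}

```text
clock: 10.7
eef_pos: [667.4, 190.7, 62.4]
tcp_rot: [3.141, 0.001, 3.051]
contact_force: [0.1, -0.5, -2.1]
opening: 0.417
grasp_force: 40.5
```

```bash
python3 - <<'E'
from h import *
f=wgrab(); p=f["p"]; print(p.round(1),telemetry.sense()["tcp_rot"])
z=p[2]+67.5
d=optics.grab_frame("side"); s=optics.grab_frame("scene")
print("expect bush top in side",proj(d,[667.2,190,z]),"pin top",proj(d,[667.2,190,64]),"scene",proj(s,[667.2,190,z]),proj(s,[667.2,190,64]))
o=np.zeros((400,800,3),np.uint8)
u,v=proj(d,[667.2,190,80]).astype(int); o[:,:400]=cv2.resize(d["color"][v-25:v+25,u-25:u+25,::-1],(400,400),interpolation=cv2.INTER_CUBIC); print(u-25,v-25)
u,v=proj(s,[667.2,190,80]).astype(int); o[:,400:]=cv2.resize(s["color"][v-25:v+25,u-25:u+25,::-1],(400,400),interpolation=cv2.INTER_CUBIC); print(u-25,v-25)
cv2.imwrite("pics/p1.png",o)
E
```

```text
[667.4 190.7  62.4] [3.14131748e+00 8.66893491e-04 3.05155651e+00]
expect bush top in side [342.93400056 166.03618395] pin top [342.0245391 184.4440081] scene [362.18923164 214.5323789 ] [359.98553802 229.36713391]
317 155
335 200
```

View pics/p1.png

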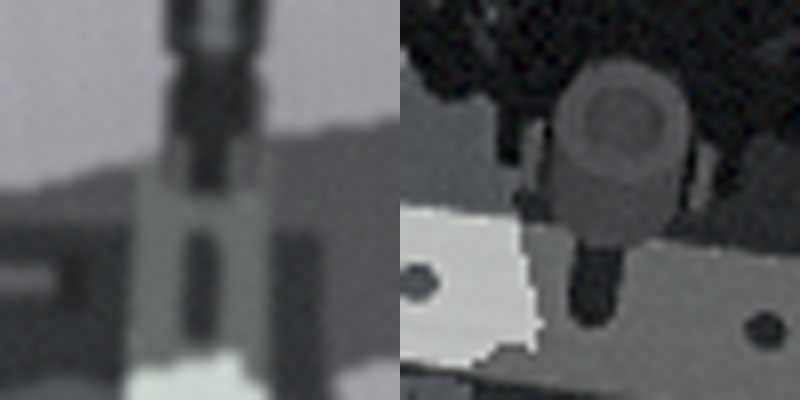

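Side view: the pin is at u≈342.0 and the bush centre at u≈342.6. Scene view: the pin is at u≈359.6 and the ring at (362.8,214.7) against an expected (362.2,214.5). Bush and pin line up within about 1 mm, so I'll descend onto the taper and watch the force.

>>> {"name": "play_rows", "arguments": {
  "dp": [
    [0,0,0.2],
    [0,0,0.4],
    [0,0,0.6],
    [0,0,0.75],
    [0,0,0.85]
  ],
  "rot": [
    [0,0,0],
    [0,0,0],
    [0,0,0],
    [0,0,0],
    [0,0,0]
  ]
}}

```text
clock: 11.27
eef_pos: [665.7, 190.5, 26.1]
tcp_rot: [-3.141, -0.002, 3.052]
contact_force: [0.4, 0.3, -2.4]
opening: 0.418
grasp_force: 40.5
```

>>> {"name": "play_rows", "arguments": {
  "dp": [
    [0,0,0.1],
    [0,0,0.2],
    [0,0,0.3],
    [0,0,0.4],
    [0,0,0.5]
  ],
  "rot": [
    [0,0,0],
    [0,0,0],
    [0,0,0],
    [0,0,0],
    [0,0,0]
  ]
}}

```text
clock: 11.68
eef_pos: [666.7, 190.7, 7.6]
tcp_rot: [3.141, 0.0, 3.052]
contact_force: [-0.8, 0.4, -2.4]
opening: 0.422
grasp_force: 40.5
```

```bash
python3 - <<'E'
from h import *
for i in range(4):
    s=telemetry.sense(); print(s["eef_pos"].round(1),s["contact_force"].round(1),s["wrist_torque"].round(2)); optics.grab_frame("wrist")
E
```

```text
[666.7 190.7   7.6] [-0.8  0.4 -2.4] [-0.01 -0.01 -0.06]
[666.2 190.6   6.7] [-0.4  0.2 -4. ] [ 0.01 -0.   -0.02]
[666.1 190.6   7. ] [ 0.   0.2 -2.4] [-0. -0.  0.]
[666.3 190.6   7.4] [-0.5  0.3 -2.1] [ 0.02 -0.01  0.03]
```

The bush's underside is at about 35 mm, 30 mm below the pin's top, with no side force, so it's on the pin. I'll lower it the rest of the way.

>>> {"name": "play_rows", "arguments": {
  "dp": [
    [0,0,0.1],
    [0,0,0.2],
    [0,0,0.3],
    [0,0,0.37],
    [0,0,0.4]
  ],
  "rot": [
    [0,0,0],
    [0,0,0],
    [0,0,0],
    [0,0,0],
    [0,0,0]
  ]
}}

```text
clock: 12.3
eef_pos: [666.1, 190.5, -9.0]
tcp_rot: [-3.141, -0.001, 3.052]
contact_force: [0.3, 0.5, -1.9]
opening: 0.42
grasp_force: 40.5
```

>>> {"name": "play_rows", "arguments": {
  "dp": [
    [0,0,0.01],
    [0,0,0.02],
    [0,0,0.03],
    [0,0,0.03]
  ],
  "rot": [
    [0,0,0],
    [0,0,0],
    [0,0,0],
    [0,0,0]
  ]
}}

```text
clock: 12.63
eef_pos: [666.7, 190.7, -9.3]
tcp_rot: [3.142, 0.0, 3.052]
contact_force: [0.7, 0.5, -2.4]
opening: 0.421
grasp_force: 40.5
```

>>> {"name": "play_rows", "arguments": {
  "dp": [
    [0,0,0.01],
    [0,0,0.02],
    [0,0,0.03],
    [0,0,0.03],
    [0,0,0.03]
  ],
  "rot": [
    [0,0,0],
    [0,0,0],
    [0,0,0],
    [0,0,0],
    [0,0,0]
  ]
}}

```text
clock: 13.05
eef_pos: [666.7, 190.7, -10.4]
tcp_rot: [3.142, 0.0, 3.052]
contact_force: [-0.6, -0.0, 1.4]
opening: 0.419
grasp_force: 40.8
```

>>> {"name": "play_rows", "arguments": {
  "dp": [
    [0,0,0.01],
    [0,0,0.02],
    [0,0,0.02],
    [0,0,0.02]
  ],
  "rot": [
    [0,0,0],
    [0,0,0],
    [0,0,0],
    [0,0,0]
  ]
}}

```text
clock: 13.38
eef_pos: [666.7, 190.7, -10.4]
tcp_rot: [3.142, 0.0, 3.052]
contact_force: [-3.6, -0.8, 7.3]
opening: 0.422
grasp_force: 41.4
```

The bush is seated: the force turned upward at z=-10.4. I'll release it and rise.

>>> {"name": "play_rows", "arguments": {
  "dp": [
    [0,0,0],
    [0,0,0],
    [0,0,0],
    [0,0,0],
    [0,0,0]
  ],
  "rot": [
    [0,0,0],
    [0,0,0],
    [0,0,0],
    [0,0,0],
    [0,0,0]
  ],
  "fingers": 0.65
}}

```text
clock: 13.8
eef_pos: [666.5, 190.7, -11.6]
tcp_rot: [-3.142, -0.0, 3.052]
contact_force: [-0.1, 0.0, 0.3]
opening: 0.651
grasp_force: 0.0
```

>>> {"name": "play_rows", "arguments": {
  "dp": [
    [0,0,-0.2],
    [0,0,-0.7],
    [0,0,-1.4],
    [0,0,-2.1],
    [0,0,-2.8]
  ],
  "rot": [
    [0,0,0],
    [0,0,0],
    [0,0,0],
    [0,0,0],
    [0,0,0]
  ]
}}

```text
clock: 14.22
eef_pos: [666.4, 190.6, 102.2]
tcp_rot: [-3.142, -0.0, 3.052]
contact_force: [0.4, -0.1, 0.0]
opening: 0.651
grasp_force: 0.0
```

>>> {"name": "play_rows", "arguments": {
  "dp": [
    [0.2,0,0],
    [0.6,0,0],
    [1.0,0,0],
    [1.2,0,0],
    [1.2,0,0]
  ],
  "rot": [
    [0,0,0],
    [0,0,0],
    [0,0,0],
    [0,0,0],
    [0,0,0]
  ]
}}

```text
clock: 14.63
eef_pos: [617.1, 195.1, 100.7]
tcp_rot: [-3.141, -0.001, 3.052]
contact_force: [0.5, -0.2, 0.3]
opening: 0.647
grasp_force: 0.0
```

```bash
python3 - <<'E'
from h import *
optics.grab_frame("wrist");f=wgrab(); print(f["p"].round(1))
d=optics.grab_frame("side"); s=optics.grab_frame("scene")
# bush on pin check, bush vs predicted, in side & scene: grey-level profile
for n,g in(("side",d),("scene",s)):
    print(n,"top",proj(g,[667,190.3,58]).round(1),"R px",np.abs(proj(g,[685,190.3,58])-proj(g,[667,190.3,58])).round(1),np.abs(proj(g,[667,208,58])-proj(g,[667,190.3,58])).round(1))
    u,v=proj(g,[667,190.3,58]).round().astype(int); print(cv2.cvtColor(g["color"],cv2.COLOR_RGB2GRAY)[v-14:v+24,u-14:u+15])
# orange grip in all
for n,g in(("side",d),("scene",s),("wrist",f)):
    m=cv2.inRange(cv2.cvtColor(g["color"],cv2.COLOR_RGB2HSV),(6,150,60),(16,255,255)); k,l,st,c=cv2.connectedComponentsWithStats(m)
    print(n,[(st[i].tolist(),c[i].round(1).tolist()) for i in range(1,k) if st[i,4]>40])
print(wproj(f,[468,208,106]),wproj(f,[468,208,66]))
E
```

```text
[618.4 195.1 100.9]
side top [341.9 186. ] R px [6.4 0.2] [0.5 4.1]
[[126 123 126 ...  79  80  83]
 [ 94  93  94 ...  82  78  81]
 [ 81  83  80 ...  80  79  80]
 ...
 [ 84  88  84 ...  86  84  81]
 [ 84  81  83 ...  86  83  82]
 [ 81  83  82 ...  84  82  82]]
scene top [359.9 230.5] R px [0.2 7.4] [8.1 0.5]
[[84 87 83 ... 40 42 46]
 [87 82 84 ... 41 44 36]
 [86 87 82 ... 45 40 35]
 ...
 [87 87 84 ... 37 34 40]
 [87 86 84 ... 42 47 41]
 [88 87 91 ... 43 37 45]]
side [([123, 95, 31, 8, 145], [138.0, 98.5]), ([266, 168, 9, 16, 112], [270.2, 175.7]), ([605, 225, 16, 12, 56], [612.6, 230.5]), ([617, 233, 23, 48, 278], [630.1, 255.5])]
scene [([472, 0, 34, 13, 167], [487.9, 6.2]), ([503, 0, 14, 9, 41], [509.3, 3.4]), ([518, 0, 30, 14, 145], [533.1, 4.9]), ([504, 6, 23, 8, 73], [515.5, 9.6])]
wrist [([298, 0, 43, 20, 655], [318.8, 7.9]), ([536, 340, 51, 28, 307], [555.0, 358.1]), ([4, 348, 84, 37, 678], [47.2, 366.5]), ([435, 382, 31, 15, 254], [451.0, 389.1])]
[318.70177784 -18.40619602] [319.02108635   1.92458308]
```

>>> {"name": "play_rows", "arguments": {
  "dp": [
    [0.4,0,-0.1],
    [0.9,0,-0.3],
    [1.5,0,-0.5],
    [2.0,0,-0.7],
    [2.25,0,-0.75]
  ],
  "rot": [
    [0,0,0],
    [0,0,0],
    [0,0,0],
    [0,0,0],
    [0,0,0]
  ]
}}

```text
clock: 15.25
eef_pos: [528.2, 203.2, 131.4]
tcp_rot: [3.141, 0.0, 3.052]
contact_force: [0.5, 0.0, -0.1]
opening: 0.656
grasp_force: 0.0
```

>>> {"name": "play_rows", "arguments": {
  "dp": [
    [0,0,0],
    [0,0,0],
    [0,0,0],
    [0,0,0]
  ],
  "rot": [
    [0,0,0],
    [0,0,0],
    [0,0,0],
    [0,0,0]
  ]
}}

```text
clock: 15.58
eef_pos: [530.2, 203.0, 130.2]
tcp_rot: [-3.142, 0.0, 3.051]
contact_force: [-0.1, 0.3, -0.5]
opening: 0.653
grasp_force: 0.0
```

```bash
python3 - <<'E'
from h import *
f=wgrab(); print(f["p"].round(1))
m=cv2.inRange(cv2.cvtColor(f["color"],cv2.COLOR_RGB2HSV),(6,150,60),(16,255,255)); k,l,st,c=cv2.connectedComponentsWithStats(m)
for i in range(1,k):
    if st[i,4]>100: print(st[i].tolist(),c[i].round(1).tolist())
P=lambda *X:wproj(f,X).round(1)
print("pred top",P(468,208,106),"near bottom edge top",P(482,206.7,106),"top far",P(454,209.3,106),"bottom far",P(454,209.3,66),"lr",P(466.7,194,106),P(469.3,222,106))
ys,xs=np.nonzero(l==1+st[1:,4].argmax())
for y in range(ys.min(),ys.max()+1,4): r=xs[ys==y]; print(y,r.min(),r.max(),end="; ")
E
```

```text
[530.2 203.  130.2]
[298, 106, 42, 42, 1354] [318.9, 126.8]
[11, 358, 74, 29, 115] [48.9, 373.3]
pred top [318.9 128.2] near bottom edge top [318.8 149.3] top far [318.9 106.9] bottom far [319.2 105.5] lr [297.4 128.3] [340.3 128.4]
106 315 322; 110 308 331; 114 304 334; 118 301 337; 122 299 338; 126 299 339; 130 298 339; 134 300 338; 138 302 336; 142 305 332; 146 311 327;
```

The grip matches the prediction to within 1 mm, centred near (467.5, 208). I'll move over it and lower the fingers around it.

>>> {"name": "play_rows", "arguments": {
  "dp": [
    [0.3,0,0],
    [0.7,-0.01,0],
    [1.1,-0.02,0],
    [1.4,-0.02,0.1],
    [1.54,-0.02,0.3]
  ],
  "rot": [
    [0,0,0],
    [0,0,0],
    [0,0,0],
    [0,0,0],
    [0,0,0]
  ]
}}

```text
clock: 16.05
eef_pos: [466.2, 207.8, 118.7]
tcp_rot: [3.141, -0.0, 3.052]
contact_force: [0.1, 0.6, -0.3]
opening: 0.65
grasp_force: 0.0
```

>>> {"name": "play_rows", "arguments": {
  "dp": [
    [0,0,0],
    [0,0,0],
    [0,0,0.2],
    [0,0,0.4],
    [0,0,0.7]
  ],
  "rot": [
    [0,0,0],
    [0,0,0],
    [0,0,0],
    [0,0,0],
    [0,0,0]
  ]
}}

```text
clock: 16.47
eef_pos: [468.8, 208.0, 90.3]
tcp_rot: [3.141, 0.001, 3.051]
contact_force: [0.5, -0.4, -0.3]
opening: 0.656
grasp_force: 0.0
```

>>> {"name": "play_rows", "arguments": {
  "dp": [
    [0,0,0.3],
    [0,0,0.6],
    [0,0,0.9],
    [0,0,1.2],
    [0,0,1.45]
  ],
  "rot": [
    [0,0,0],
    [0,0,0],
    [0,0,0],
    [0,0,0],
    [0,0,0]
  ]
}}

```text
clock: 16.88
eef_pos: [467.7, 207.5, 31.0]
tcp_rot: [-3.141, -0.001, 3.052]
contact_force: [0.3, 0.2, -0.6]
opening: 0.653
grasp_force: 0.0
```

```bash
cat > chk.py <<'E'
from h import *
s=telemetry.sense(); print(s["clock"],s["eef_pos"].round(1),s["contact_force"].round(1),s["opening"].round(3),s["grasp_force"])
for n in("side","scene"):
    g=optics.grab_frame(n); m=cv2.inRange(cv2.cvtColor(g["color"],cv2.COLOR_RGB2HSV),(6,150,50),(17,255,255))
    u,v=proj(g,[480,207,86]).astype(int); w=m[v-20:v+20,u-25:u+25]; ys,xs=np.nonzero(w)
    if len(xs): print(n,"orange",(xs.min()+u-25,xs.max()+u-25,ys.min()+v-20,ys.max()+v-20),len(xs))
    j=np.array([np.cos(.0906),-np.sin(.0906)])
    for q in (0,35): X=np.r_[np.array([467.5,208])+j*q,86]; print("  pred ctr q",q,proj(g,X).round(1))
E
python3 chk.py
```

```text
Traceback (most recent call last):
  File "chk.py", line 2, in <module>
    s=telemetry.sense(); print(s["clock"],s["eef_pos"].round(1),s["contact_force"].round(1),s["opening"].round(3),s["grasp_force"])
                                                                                            ^^^^^^^^^^^^^^^^^^
AttributeError: 'float' object has no attribute 'round'
```

Next I'll grip the handle. A grip well above the 14 N spring load will hold it without slipping.

>>> {"name": "play_rows", "arguments": {
  "dp": [
    [0,0,0],
    [0,0,0],
    [0,0,0],
    [0,0,0],
    [0,0,0]
  ],
  "rot": [
    [0,0,0],
    [0,0,0],
    [0,0,0],
    [0,0,0],
    [0,0,0]
  ],
  "fingers": 0.15,
  "grip_force": 60
}}

```text
clock: 17.3
eef_pos: [467.7, 207.5, 32.5]
tcp_rot: [-3.141, 0.0, 3.052]
contact_force: [3.3, -3.1, -10.7]
opening: 0.314
grasp_force: 59.5
```

>>> {"name": "play_rows", "arguments": {
  "dp": [
    [0,0,0],
    [0,0,0],
    [0,0,0]
  ],
  "rot": [
    [0,0,0],
    [0,0,0],
    [0,0,0]
  ]
}}

```text
clock: 17.55
eef_pos: [467.7, 207.5, 32.5]
tcp_rot: [-3.141, 0.0, 3.052]
contact_force: [4.2, -5.0, -10.3]
opening: 0.31
grasp_force: 59.6
```

```bash
sed -i 's/s\["opening"\].round(3)/s["opening"]/' chk.py; python3 chk.py
```

```text
17.55 [467.7 207.5  32.5] [  4.2  -5.  -10.3] 0.3102294708871313 59.5791220664978
side orange (np.int64(274), np.int64(295), np.int64(175), np.int64(186)) 16
  pred ctr q 0 [270.3 176. ]
  pred ctr q 35 [282.8 176.5]
scene orange (np.int64(364), np.int64(376), np.int64(143), np.int64(160)) 184
  pred ctr q 0 [369.9 151.8]
  pred ctr q 35 [368.5 163.3]
```

>>> {"name": "play_rows", "arguments": {
  "dp": [
    [-0.08,0,0],
    [-0.18,0,0],
    [-0.3,0,0],
    [-0.42,0,0],
    [-0.5,0,0]
  ],
  "rot": [
    [0,0,0],
    [0,0,0],
    [0,0,0],
    [0,0,0],
    [0,0,0]
  ]
}}

```text
clock: 18.07
eef_pos: [486.8, 205.8, 32.5]
tcp_rot: [-3.141, -0.002, 3.052]
contact_force: [-6.3, -1.7, -2.1]
opening: 0.308
grasp_force: 60.2
```

>>> {"name": "play_rows", "arguments": {
  "dp": [
    [-0.08,0,0],
    [-0.16,0,0],
    [-0.24,0,0],
    [-0.3,0,0],
    [-0.35,0,0]
  ],
  "rot": [
    [0,0,0],
    [0,0,0],
    [0,0,0],
    [0,0,0],
    [0,0,0]
  ]
}}

```text
clock: 18.48
eef_pos: [499.1, 204.6, 32.4]
tcp_rot: [-3.141, -0.005, 3.051]
contact_force: [-11.7, 0.4, 2.8]
opening: 0.315
grasp_force: 60.8
```

>>> {"name": "play_rows", "arguments": {
  "dp": [
    [0,0,0],
    [0,0,0],
    [0,0,0],
    [0,0,0]
  ],
  "rot": [
    [0,0,0],
    [0,0,0],
    [0,0,0],
    [0,0,0]
  ]
}}

```text
clock: 18.82
eef_pos: [498.7, 204.6, 32.4]
tcp_rot: [-3.141, -0.005, 3.051]
contact_force: [-12.8, 0.8, 2.2]
opening: 0.313
grasp_force: 60.8
```

```bash
python3 chk.py
```

```text
18.8167 [498.7 204.6  32.4] [-12.8   0.8   2.2] 0.3128406257085236 60.80894708633423
side orange (np.int64(286), np.int64(295), np.int64(179), np.int64(186)) 17
  pred ctr q 0 [270.3 176. ]
  pred ctr q 35 [282.8 176.5]
scene orange (np.int64(363), np.int64(374), np.int64(153), np.int64(170)) 184
  pred ctr q 0 [369.9 151.8]
  pred ctr q 35 [368.5 163.3]
```

Travel is about 31 mm with 13 N of force, as expected. I'll go about 4 mm further to the band's middle and check the pointer against the green.

>>> {"name": "play_rows", "arguments": {
  "dp": [
    [-0.03,0,0],
    [-0.06,0,0],
    [-0.1,0,0],
    [-0.1,0,0],
    [-0.1,0,0]
  ],
  "rot": [
    [0,0,0],
    [0,0,0],
    [0,0,0],
    [0,0,0],
    [0,0,0]
  ]
}}

```text
clock: 19.33
eef_pos: [502.4, 204.3, 32.5]
tcp_rot: [-3.14, -0.006, 3.051]
contact_force: [-14.6, 1.6, 3.3]
opening: 0.316
grasp_force: 60.9
```

```bash
python3 chk.py; python3 - <<'E'
from h import *
s=optics.grab_frame("scene"); h=cv2.cvtColor(s["color"],cv2.COLOR_RGB2HSV)
j=np.array([.9959,-.0905]); 
for e in (0,): print("green pred",proj(s,[506.4,253.9,31]).round(1))
print("rows 168..192 at cols 383-390: H,S,V")
for y in range(170,192): print(y,[tuple(int(t) for t in h[y,x]) for x in (382,384,386,388,390)])
E
```

```text
19.3333 [502.4 204.3  32.5] [-14.6   1.6   3.3] 0.3158995087001843 60.947442054748535
side orange (np.int64(287), np.int64(296), np.int64(176), np.int64(185)) 18
  pred ctr q 0 [270.3 176. ]
  pred ctr q 35 [282.8 176.5]
scene orange (np.int64(363), np.int64(374), np.int64(154), np.int64(172)) 185
  pred ctr q 0 [369.9 151.8]
  pred ctr q 35 [368.5 163.3]
green pred [386.4 179.1]
rows 168..192 at cols 383-390: H,S,V
170 [(60, 4, 59), (24, 13, 100), (18, 13, 102), (17, 18, 102), (20, 8, 99)]
171 [(15, 14, 73), (18, 13, 102), (18, 12, 103), (38, 10, 100), (23, 20, 103)]
172 [(15, 15, 69), (30, 13, 101), (30, 10, 101), (18, 12, 104), (42, 13, 100)]
173 [(15, 21, 73), (24, 13, 101), (0, 3, 100), (42, 13, 102), (23, 10, 100)]
174 [(60, 6, 89), (25, 14, 107), (23, 10, 104), (40, 15, 102), (24, 13, 98)]
175 [(15, 20, 103), (23, 10, 103), (18, 12, 104), (30, 10, 101), (25, 15, 105)]
176 [(30, 14, 73), (40, 14, 108), (10, 15, 104), (23, 10, 102), (40, 8, 101)]
177 [(75, 60, 17), (8, 170, 6), (120, 29, 26), (30, 13, 57), (36, 16, 81)]
178 [(55, 245, 26), (55, 118, 28), (77, 112, 16), (60, 18, 
[... 318 characters left out ...]
78, 197, 101)]
183 [(0, 213, 98), (4, 211, 98), (0, 222, 93), (2, 220, 95), (3, 255, 93)]
184 [(179, 220, 95), (2, 197, 97), (179, 200, 97), (3, 216, 97), (3, 203, 98)]
185 [(1, 215, 95), (1, 189, 97), (0, 207, 95), (1, 201, 95), (2, 196, 99)]
186 [(1, 221, 97), (0, 214, 94), (0, 202, 97), (3, 215, 95), (178, 210, 96)]
187 [(0, 199, 95), (3, 208, 97), (0, 201, 95), (2, 222, 92), (4, 234, 96)]
188 [(1, 221, 98), (3, 210, 96), (1, 220, 94), (1, 220, 95), (3, 211, 98)]
189 [(1, 201, 85), (2, 202, 87), (1, 198, 90), (6, 241, 90), (1, 191, 100)]
190 [(1, 239, 81), (1, 193, 86), (4, 217, 81), (178, 236, 81), (0, 218, 82)]
191 [(179, 200, 88), (0, 190, 86), (0, 224, 83), (3, 231, 84), (2, 187, 75)]
```

The pointer covers rows 177–178 and sits just above the rail. Green still shows at rows 179–180 and red starts at 181. With TCP travel of 34.7 mm and 14.6 N, that puts the handle mid-band. I'll hold for a moment, then hand in.

>>> {"name": "play_rows", "arguments": {
  "dp": [
    [0,0,0],
    [0,0,0],
    [0,0,0],
    [0,0,0],
    [0,0,0]
  ],
  "rot": [
    [0,0,0],
    [0,0,0],
    [0,0,0],
    [0,0,0],
    [0,0,0]
  ]
}}

```text
clock: 19.9
eef_pos: [502.2, 204.3, 32.4]
tcp_rot: [-3.14, -0.006, 3.051]
contact_force: [-14.0, 0.1, 4.4]
opening: 0.315
grasp_force: 60.9
```

```bash
python3 -c "
from h import *
s=telemetry.sense();print(s['clock'],s['eef_pos'],s['contact_force'],abs(s['qvel']).max())
print(r.sign_off())"
```

```text
19.9 [502.2308388  204.32973712  32.44884232] [-14.00616307   0.08687915   4.37456985] 0.0007745258974614547
the job is handed in; nothing more can be done
None
```

I handed the job in at 19.9 s: the steel bush is down on the pin and the gripper is still holding the handle at about 35 mm of travel, near mid-green, with about 14 N of push. The hand-in gave no verdict, and I judged the bush's seating from force readings rather than a final picture.

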